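# Take the pile apart and lay out the bench

## Task

The things for the next run were carried to the bench in one pile. Take the pile apart from the top down, one thing after another, and set each in its own place: the bottle in the round cup, the roll of tape in the flat round dish, the carton in the low metal tray and the bored metal block in the recess of the dry bath, each resting flat on the floor of its place. Keep everything upright and do not disturb the petri dish or the other bottle.

Things in the scene. Friction and masses are not known exactly. Their poses are not given: they have to be found in the camera images.
- bottle: Small white plastic bottle with a red cap, standing on top of the pile. Body a cylinder 43 mm in diameter up to about 55 mm height, then a sloping shoulder; cap 29 mm in diameter from 71 to 88 mm height. 56 to 112 g. Origin: centre of its underside, z up.
- tape: Roll of pale yellow marking tape lying flat on the carton, under the bottle. 67 mm outside diameter, 19 mm high (treat it as a solid disc). 50 g. Overhangs the carton by some 5 to 12 mm on each long side of the carton. Origin: centre of its underside, z up.
- carton: Plain white closed carton, 100 x 50 x 36 mm (x, y, z), lying crosswise on the metal block, under the tape. 60 g. Origin: centre of its underside; x along its 100 mm length, z up.
- block: Dark-grey anodised metal heating block, the lowest thing of the pile, standing on the worktop. 100 x 56 x 30 mm (x, y, z), 280 to 520 g, with a row of three 10 mm bored wells at each end of its top. Origin: centre of its underside; x along its 100 mm length, z up.
- bottle_cup: Place of the bottle: fixed round grey plastic cup, open at the top, 74 mm outside diameter, 26 mm high; inside about 64 mm in diameter, flat floor 4 mm above the origin. Origin: centre of its underside on the worktop.
- tape_dish: Place of the tape: fixed flat round aluminium dish, 98 mm outside diameter, 9 mm high; inside 84 mm in diameter at the floor, widening to 90 mm at the rim; floor 4 mm above the origin. Origin: centre of its underside on the worktop.
- carton_tray: Place of the carton: fixed low rectangular steel tray, 134 x 84 x 12 mm (x, y, z), walls 5 mm thick, inside 124 x 74 mm, floor 4 mm above the origin. Origin: centre of its underside on the worktop; x along its length.
- dry_bath: Place of the block: fixed white dry-bath housing, 152 x 108 x 34 mm (x, y, z), with a dark knob and a dark panel on one short end (-x; the knob stands out 7 mm). In its top, centred, a rectangular recess 124 x 80 mm with a dark floor 26 mm above the origin (8 mm deep). Origin: centre of its underside on the worktop; x along its length.
- spare_bottle: Bystander, leave alone: white bottle with a broad red cap, 45 mm in diameter, 78 mm high, standing loose on the worktop. Origin: centre of its underside.
- petri: Bystander, leave alone: closed petri dish, 88 mm in diameter, 16 mm high, lying loose on the worktop near the robot. Origin: centre of its underside.
Mind the look-alikes: they are no part of the job. Leave any green look-alike of the bottle alone. Leave any yellow look-alike of the carton alone.

How it is judged (in metres and radians):
On the way, in this order (a step that is already met when the one before it is completed fails the run):
1. the bottle stands in the round cup (horizontal distance between bottle and bottle_cup below 0.013 m and z of bottle in the frame of bottle_cup between 0.0015 and 0.0065 m and angle between bottle's own z axis and vertical below 0.06 rad), for 0.2 s.
2. the tape lies in the round dish (horizontal distance between tape and tape_dish below 0.015 m and z of tape in the frame of tape_dish between 0.0015 and 0.0065 m and angle between tape's own z axis and vertical below 0.06 rad), for 0.2 s.
3. the carton lies in the metal tray (horizontal distance between carton and carton_tray below 0.019 m and z of carton in the frame of carton_tray between 0.0015 and 0.0065 m and angle between carton's own z axis and vertical below 0.06 rad), for 0.2 s.
4. the block sits in the recess of the dry bath (horizontal distance between block and dry_bath below 0.019 m and z of block in the frame of dry_bath between 0.0235 and 0.0285 m and angle between block's own z axis and vertical below 0.06 rad), for 0.2 s.
At the end, for the whole second after the job is handed in: Bottle in the cup (within 13 mm of its centre), tape in the dish (15 mm), carton in the tray (19 mm), block in the dry bath's recess (19 mm); each underside within 2.5 mm of the floor of its place, tilted less than 0.06 rad, released and at rest (all of step 1 and all of step 2 and all of step 3 and all of step 4 and linear speed of each of bottle, tape, carton, block below 0.02 m/s); the robot touches nothing.
It fails at once if a thing of the pile is tipped over (more than 0.7 rad) (angle between any of bottle, tape, carton, block's own z axis and vertical above 0.7 rad).
It fails at once if the petri dish or the other bottle is moved more than 25 mm (distance of any of spare_bottle, petri from where it was at the start of the episode above 0.025 m).
It also fails if it takes over 128 s, if anything falls off the work surface, if the arm or the gripper's body presses on something with over 40 N, if the wrist force passes 120 N, or if a joint passes its speed limit or range.

## Robot

A 6-joint arm with a two-finger parallel gripper is mounted at the origin on a cart in front of the work surface, level with it; the furniture and walls round the work are solid. World frame = base frame: x ahead of the robot, y to its left, z up, the work surface at z = 0. Lengths are in mm, angles in rad, forces in N, time in s.
With the tool pointing down it reaches from about 375 to 900 mm from the base axis. Payload 3.1 kg.
Tool frame: the origin (TCP) lies at the very end of the fingers, on their centre line; the grasp point (between the pads) lies 19 mm behind it (robot.hold_point_z is the distance from the TCP to the grasp point, in mm); x points along the fingers, z is the direction in which the jaws open and shut, and the axes are right-handed (so a half turn about x gives the same grasp; the last joint's range is limited). The gripper opens to 87 mm and grips with 3 to 60 N. Pads are 19 mm wide; open, the fingers measure 117 mm over their backs; the gripper's body (75 mm by 190 mm) begins 51 mm behind the grasp point.
Start: joints at [1.151, 0.527, 1.433, -0, 1.181, -0.178], TCP at [149.616, 606.804, 222.548] pointing down, gripper open.
Joint ranges: [-3.08, 3.08], [-0.75, 2.2], [0.22, 2.44], [-1.43, 4.57], [0, 2.65], [-2.85, 2.85]. Speed limits (rad/s): [2.79, 2.79, 3.14, 3.14, 3.14, 3.14].

## Interface

Orientations are given as a rotation vector (axis times angle).
In Python, from workcell import robot, imaging gives the robot as it stands.
- The arm moves only by the shell command python3 -m handwheel 'ROWS' [OPENING] [FORCE]. ROWS is text: rows parted by semicolons, each of 6 numbers parted by spaces: the shift along the tool's x, y, z in m, then the turn, a rotation vector about the tool's x, y, z in degrees. A call has 1 to 12 rows; each row is the pose to reach, as a shift and turn from the pose commanded when the call began, along the tool's axes at that moment; what a row does not reach only later rows make up. A row lasts 1/12 s, in which the tool goes at most 41.7 mm and 7.16 degrees, less where a joint would pass 70% of its speed; a pose out of reach is approached as far as the arm can. A call with a gripper value outside its range is refused whole. OPENING is the opening, from 0 (shut) to 1 (fully open), set as the call begins (- or left out, the last holds). The fingers move at their own pace and stop on an object; FORCE is the grip in N (left out, the last holds). Time passes only in rows, so rows that repeat a pose let the fingers close. It gives the time, the measured TCP pose, the force and the opening at its end, in the units of the state.
- robot.get_obs(): the state, without advancing time (a new reading comes with each control period).
- imaging.capture(name): name is "side" or "top"; returns a dict with "img" (384x512x3 uint8, red, green, blue), "camera_matrix" (3x3 intrinsics, pixels), "k1" (the pictures are not rectified: a ray, as slopes to the right and down, at radius r is drawn at 1 + k1 r^2 times it, then the intrinsics apply), "T" (4x4, takes a point from camera to world coordinates). Camera axes: x right, y down, z forward; pixel columns grow to the right and rows downward; lengths in mm; the calibration is good to about 2 mm. A picture is of the moment at which its call begins. There is no depth.
- robot.close_job(): hands the job in, once; it reports no verdict.
The state is a dict: "t": time; "joint_pos": joint angles; "qd": joint speeds; "tau": joint torques, N m; "position": TCP position; "tool_rot": TCP orientation; "wrist_force": force on the tool from outside, world axes, zero at the start; "moment": the same for the moment, N m; "grip_width": finger opening in mm.
Only numpy, scipy, OpenCV 4.12 (cv2) and the standard library are available. Lean on these libraries where they do the work, as an engineer would, in place of code of your own. Each camera call takes 0.05 s, during which the arm holds its last target. There are 200 camera calls.

## Working session

There is one attempt and no reset: what is moved stays moved. The work goes in short steps, Python scripts to look and compute and a shell command to move; the robot and the scene stay as the last step left them, time stands still between calls to the robot, and variables do not carry over. Pictures are saved under pics/ and viewed, about 12 in all and at most 16, crops included, and the job is handed in when it is done.

```bash
mkdir -p pics; ls; cat > h.py <<'E'
import numpy as np, cv2
from workcell import robot, imaging
from scipy.spatial.transform import Rotation as R
def cap(n):
    c=imaging.capture(n); return c
def save(c,f,crop=None,s=1.5):
    im=c["img"][:,:,::-1]
    if crop: u0,v0,u1,v1=crop; im=im[v0:v1,u0:u1]
    cv2.imwrite("pics/"+f,cv2.resize(im,None,fx=s,fy=s,interpolation=cv2.INTER_CUBIC))
def px2w(c,u,v,z):
    K=np.array(c["camera_matrix"]);T=np.array(c["T"])
    d=np.array([(u-K[0,2])/K[0,0],(v-K[1,2])/K[1,1]])
    s=d.copy()
    for _ in range(20): s=d/(1+c["k1"]*(s@s))
    r=T[:3,:3]@np.array([s[0],s[1],1]); o=T[:3,3]
    return o+r*(z-o[2])/r[2]
def w2px(c,p):
    K=np.array(c["camera_matrix"]);T=np.array(c["T"])
    q=T[:3,:3].T@(np.array(p)-T[:3,3]); s=q[:2]/q[2]; s=s*(1+c["k1"]*(s@s))
    return np.array([K[0,0]*s[0]+K[0,2],K[1,1]*s[1]+K[1,2]])
E
python3 - <<'E'
from h import *
import pickle
for n in("top","side"):
    c=cap(n); save(c,n+"0.png"); pickle.dump(c,open(n+"0.pkl","wb")); print(n,np.round(c["T"],3).tolist(),np.round(c["camera_matrix"],1).tolist(),c["k1"])
o=robot.get_obs(); print(o); print(R.from_rotvec(o["tool_rot"]).as_matrix().round(3)); print(robot.hold_point_z)
E
```

```text
pics
top [[0.028, -0.995, 0.1, 349.834], [-1.0, -0.026, 0.017, -47.137], [-0.014, -0.101, -0.995, 1456.419], [0.0, 0.0, 0.0, 1.0]] [[395.4, 0.0, 257.1], [0.0, 395.4, 194.2], [0.0, 0.0, 1.0]] -0.08153174008048178
side [[-0.987, -0.089, 0.131, 311.025], [-0.157, 0.656, -0.738, 1033.082], [-0.02, -0.75, -0.662, 1049.942], [0.0, 0.0, 0.0, 1.0]] [[418.0, 0.0, 255.7], [0.0, 418.0, 194.6], [0.0, 0.0, 1.0]] -0.1041277568439389
{'t': 0.1, 'joint_pos': array([ 1.15051067e+00,  5.28360294e-01,  1.43379777e+00, -4.71337770e-05,
        1.18142886e+00, -1.78486591e-01]), 'qd': array([ 0.0009878 , -0.00276105, -0.00196514,  0.00067784,  0.0007304 ,
       -0.00017025]), 'tau': array([-1.22859175e-03, -4.40987527e+01, -1.77149642e+01,  6.33844826e-02,
        5.33279590e-02, -3.45988974e-05]), 'position': array([149.3493694 , 606.190299  , 221.66993239]), 'tool_rot': array([-1.03033652,  1.3157114 ,  1.02871699]), 'wrist_force': array([0.06963224, 0.6457085 , 0.01541612]), 'moment': array([ 0.02254887, -0.04737241,  0.00018422]), 'grip_width': 87.21351956895414}
[[-0.001 -0.971  0.239]
 [-0.002  0.239  0.971]
 [-1.     0.    -0.002]]
18.700000000000003
```

View pics/top0.png

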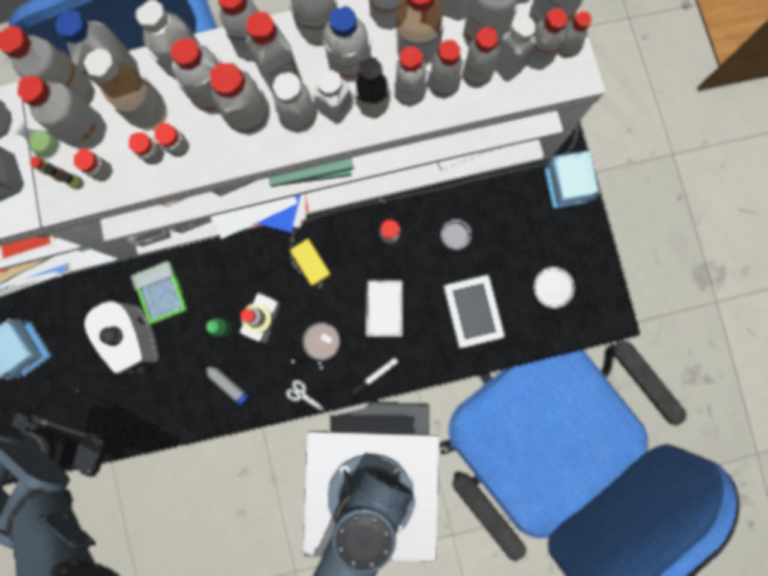

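View pics/side0.png

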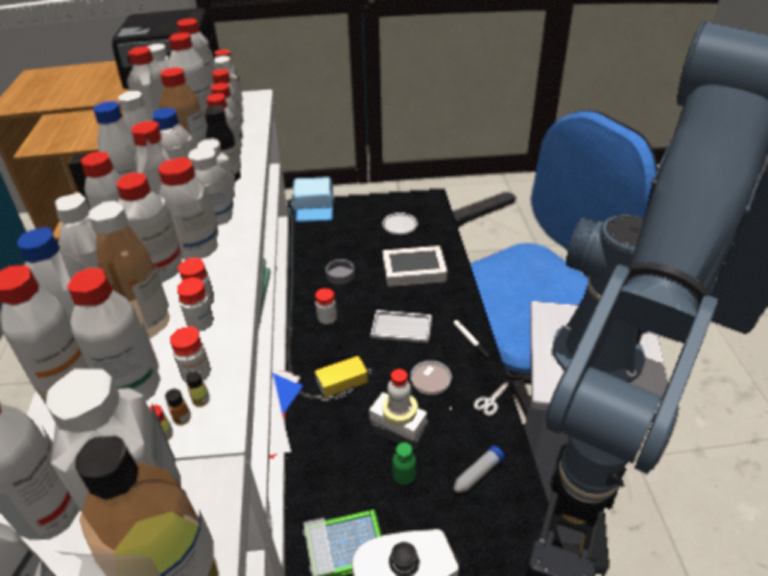

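Overview: in the 1.5x top view the pile is at (258,317), cup (456,234), dish (554,287), tray (384,308), dry bath (474,311), petri (321,341), spare bottle (390,231). A green look-alike stands beside the pile at (218,326). I'll enlarge next.

```bash
python3 - <<'E'
from h import *
import pickle
t=pickle.load(open("top0.pkl","rb")); s=pickle.load(open("side0.pkl","rb"))
a=cv2.resize(t["img"][180:244,130:210],None,fx=9,fy=9,interpolation=cv2.INTER_CUBIC)
cv2.imwrite("pics/c1.png",a[:,:,::-1])
a=cv2.resize(t["img"][135:245,230:390],None,fx=5,fy=5,interpolation=cv2.INTER_CUBIC)
cv2.imwrite("pics/c2.png",a[:,:,::-1])
a=cv2.resize(s["img"][235:325,230:310],None,fx=6.5,fy=6.5,interpolation=cv2.INTER_CUBIC)
cv2.imwrite("pics/c3.png",a[:,:,::-1])
E
```

```text
(no output)
```

View pics/c1.png

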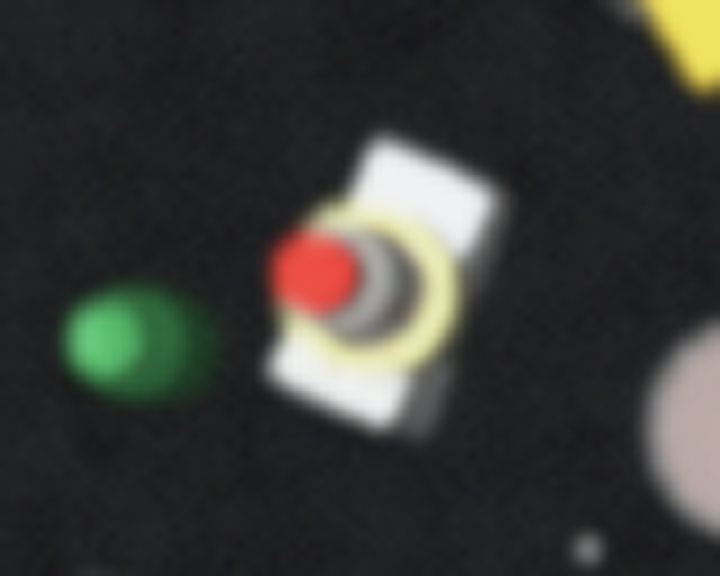

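View pics/c2.png

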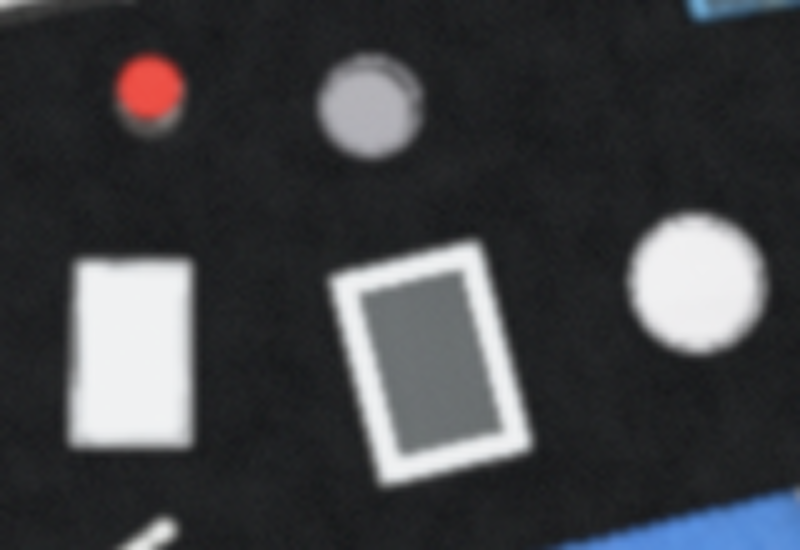

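View pics/c3.png

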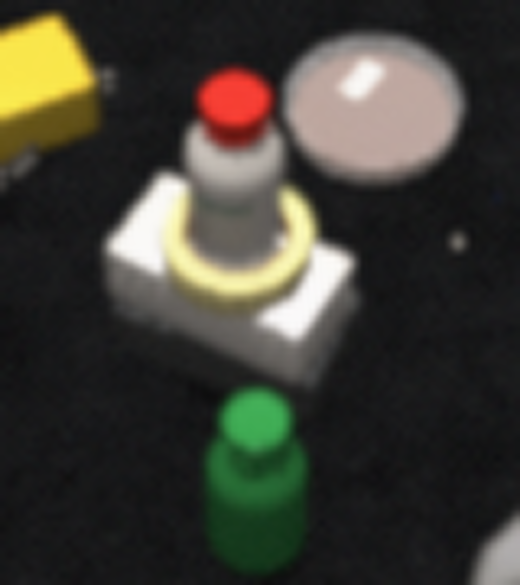

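c1 (9x crop at 130,180): cap at (313,273), tape centre about (374,286), carton top corners (380,130), (503,190), (385,435), (262,375). c2 (5x crop at 230,135): cup (371,107), dish (698,284), tray corners (75,259), (192,259), (193,447), (68,447), bath corners (330,276), (481,241), (533,449), (383,487). c3 shows the pile standing with the green look-alike in front of it.

```bash
python3 - <<'E'
from h import *
import pickle
t=pickle.load(open("top0.pkl","rb")); s=pickle.load(open("side0.pkl","rb"))
def f(n,c,o,k,x,y,z):
    p=px2w(c,(x+.5)/k-.5+o[0],(y+.5)/k-.5+o[1],z)[:2]; print(n,p.round(1)); return p
A=(t,(130,180),9); B=(t,(230,135),5); C=(s,(230,235),6.5)
f("cap",*A,313,273,173);f("tape",*A,374,286,85)
cs=[f("cart",*A,x,y,66) for x,y in((380,130),(503,190),(385,435),(262,375))]
d=cs[0]-cs[3]+cs[1]-cs[2];print(np.mean(cs,0),np.arctan2(d[1],d[0]))
f("green cap",*A,103,342,88)
f("cup",*B,371,107,26);f("dish",*B,698,284,9);f("spare",*B,150,87,78);f("petri",t,(0,0),1.5,321,341,16)
for n,z,q in(("tray",12,((75,259),(192,259),(193,447),(68,447))),("bath",34,((330,276),(481,241),(533,449),(383,487))),("recess",34,((360,294),(463,268),(502,430),(401,457)))):
    cs=[f("",*B,x,y,z) for x,y in q];d=cs[0]-cs[3]+cs[1]-cs[2];print(n,np.mean(cs,0),np.arctan2(d[1],d[0]))
print("side");f("cap",*C,236,97,173);f("tape",*C,240,237,85)
cs=[f("cart",*C,x,y,66) for x,y in((168,172),(106,248),(290,335),(355,262))];print(np.mean(cs,0))
D=(s,(0,0),1.5)
f("cup",*D,340,266,26);f("dish",*D,400,223,9);f("spare",*D,325,297,78)
f("petri",*D,431,377,16)
# enhanced crops to see the dark block
a=cv2.resize(t["img"][180:244,130:210],None,fx=7,fy=7,interpolation=cv2.INTER_CUBIC)
cv2.imwrite("pics/c4.png",np.clip((a[:,:,::-1].astype(float)-15)*5,0,255))
E
```

```text
cap [419.5 277.5]
tape [419.9 275.5]
cart [482.7 280.6]
cart [460.2 230.5]
cart [362.6 272.8]
cart [384.6 322.9]
[422.49906207 276.71019781] -0.4078989543670606
green cap [394.9 380.4]
cup [ 639.6 -189.9]
dish [ 517.2 -435.5]
spare [639.4 -27.9]
petri [370.2 132. ]
 [523.1  24.7]
 [525.4 -61.4]
 [387.4 -65.6]
 [384.9  25.5]
tray [455.20109447 -19.17607252] 0.012422972322496409
 [ 513.  -161.3]
 [ 541.4 -270.4]
 [ 391.9 -309.5]
 [ 361.9 -202.1]
bath [ 452.03566163 -235.83867715] 0.26007531099507675
 [ 500.4 -183.2]
 [ 521.4 -257.5]
 [ 404.9 -287.1]
 [ 383.7 -214.7]
recess [ 452.60387276 -235.61774939] 0.25583239348124986
side
cap [420.1 276.7]
tape [417.7 282.2]
cart [458.2 234.5]
cart [479.1 282.3]
cart [390.5 318.2]
cart [366.6 274.3]
[423.61464684 277.29359601]
cup [ 641.8 -196. ]
dish [ 517.2 -431.4]
spare [635.8 -16.5]
petri [370.2 138.9][ WARN:0@0.658] global loadsave.cpp:1063 imwrite_ Unsupported depth image for selected encoder is fallbacked to CV_8U.
```

View pics/c4.png

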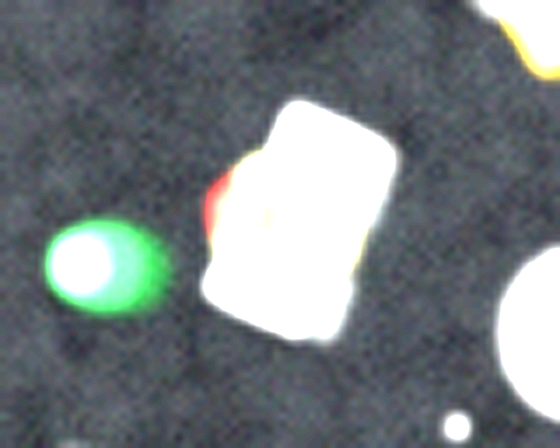

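Both cameras agree to a few mm. Estimates: bottle (420,277), tape (419,278), carton (423,277) at −0.41 rad, cup (640,−192), dish (517,−433), tray (455,−19), bath (452,−236) at +0.26 rad. The block doesn't show against the black worktop, so I'll measure it later. Next I move in.

```bash
cat > go.py <<'E'
# python3 go.py x y z [jaw yaw rad]: shift in tool axes (m) and turn about tool x (deg) to a world TCP target
import sys; from h import *
a=list(map(float,sys.argv[1:])); o=robot.get_obs(); M=R.from_rotvec(o["tool_rot"]).as_matrix()
d=M.T@(np.array(a[:3])-o["position"])/1000
y=np.arctan2(M[1,2],M[0,2]); w=(a[3]-y+np.pi/2)%np.pi-np.pi/2 if len(a)>3 else 0
T=R.from_euler("z",y+w).as_matrix()@np.c_[[0,0,-1],[0,-1,0],[1,0,0]]
print("t",o["t"],"pos",o["position"].round(1),"yaw",y.round(3),"shift",d.round(4),"turn",np.degrees(R.from_matrix(M.T@T).as_rotvec()).round(2),"j6",o["joint_pos"][5].round(2),"w",o["grip_width"].round(1),"F",o["wrist_force"].round(1))
E
python3 go.py 420 277 222 1.163
```

```text
Traceback (most recent call last):
  File "go.py", line 7, in <module>
    print("t",o["t"],"pos",o["position"].round(1),"yaw",y.round(3),"shift",d.round(4),"turn",np.degrees(R.from_matrix(M.T@T).as_rotvec()).round(2),"j6",o["joint_pos"][5].round(2),"w",o["grip_width"].round(1),"F",o["wrist_force"].round(1))
                                                                                                        ~~~~~~~~~~~~~^^^^^^^
  File "scipy/spatial/transform/_rotation.pyx", line 1143, in scipy.spatial.transform._rotation.Rotation.from_matrix
ValueError: Non-positive determinant (left-handed or null coordinate frame) in rotation matrix 0: [[ 9.99998010e-01  1.86958737e-05 -1.99466329e-03]
 [-3.11186566e-04 -9.86251102e-01 -1.65253341e-01]
 [ 1.97032842e-03 -1.65253633e-01  9.86249134e-01]].
```

```bash
sed -i 's/\[0,-1,0\]/[0,1,0]/' go.py; python3 go.py 420 277 222 1.163
```

```text
Traceback (most recent call last):
  File "go.py", line 7, in <module>
    print("t",o["t"],"pos",o["position"].round(1),"yaw",y.round(3),"shift",d.round(4),"turn",np.degrees(R.from_matrix(M.T@T).as_rotvec()).round(2),"j6",o["joint_pos"][5].round(2),"w",o["grip_width"].round(1),"F",o["wrist_force"].round(1))
                                                                                                                                                                                       ^^^^^^^^^^^^^^^^^^^^^
AttributeError: 'float' object has no attribute 'round'
```

```bash
sed -i 's/o\["grip_width"\].round(1)/round(o["grip_width"],1)/' go.py; python3 go.py 420 277 222 1.163
```

```text
t 0.1 pos [149.3 606.2 221.7] yaw 1.329 shift [ 1.000e-04 -3.416e-01 -2.548e-01] turn [ 9.51 -0.11 -0.01] j6 -0.18 w 87.2 F [0.1 0.6 0. ]
```

```bash
python3 -m handwheel '0 -.02 -.015 1 0 0; 0 -.05 -.037 2 0 0; 0 -.08 -.06 3 0 0; 0 -.11 -.082 4 0 0; 0 -.14 -.104 5 0 0; 0 -.17 -.127 6 0 0; 0 -.2 -.149 7 0 0; 0 -.23 -.172 8 0 0; 0 -.26 -.194 9 0 0; 0 -.29 -.216 9.5 -.1 0; 0 -.315 -.235 9.5 -.1 0; 0 -.33 -.246 9.5 -.1 0' 1
python3 -m handwheel '0 -.009 -.007 0 0 0; 0 -.011 -.009 0 0 0; 0 -.011 -.009 0 0 0; 0 -.011 -.009 0 0 0'
python3 go.py 420 277 112 1.163
python3 - <<'E'
from h import *
a=cap("top");b=cap("side")
A=cv2.resize(a["img"][170:250,120:210],None,fx=4.4,fy=4.4,interpolation=cv2.INTER_CUBIC)
B=cv2.resize(b["img"][170:330,200:360],(0,0),fx=2.2,fy=2.2,interpolation=cv2.INTER_CUBIC)
cv2.imwrite("pics/m1.png",np.hstack([A,B])[:,:,::-1])
E
```

```text
t: 1.1
position: [413.0, 286.3, 222.3]
tool_rot: [-0.902, 1.375, 0.902]
wrist_force: [0.2, 0.6, -0.1]
grip_width: 86.7
t: 1.43
position: [416.6, 276.9, 222.4]
tool_rot: [-0.903, 1.374, 0.906]
wrist_force: [-0.0, 0.2, 0.3]
grip_width: 87.1
t 1.4333 pos [416.6 276.9 222.4] yaw 1.164 shift [ 0.1104 -0.0032  0.0013] turn [ 0.04  0.08 -0.07] j6 -0.8 w 87.1 F [-0.   0.2  0.3]
```

View pics/m1.png

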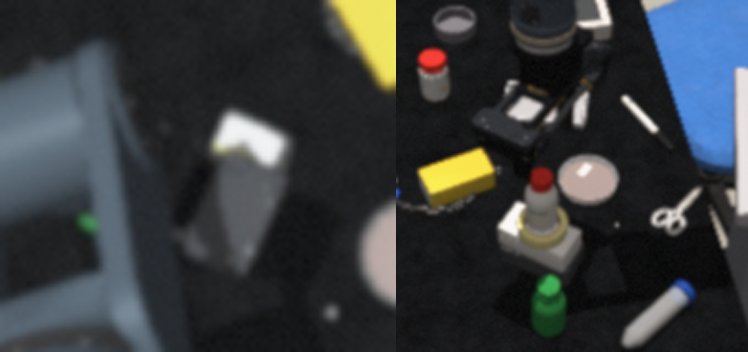

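The arm shades the pile in the top view. The side view shows the open fingers above the bottle. I'll descend and grip the body at about 46 mm height.

```bash
python3 -m handwheel '.012 -.003 .001 0 0 0; .03 -.003 .001 0 0 0; .05 -.003 .001 0 0 0; .07 -.003 .001 0 0 0; .085 -.003 .001 0 0 0; .097 -.003 .001 0 0 0; .105 -.003 .001 0 0 0; .109 -.003 .001 0 0 0; .11 -.003 .001 0 0 0; .11 -.003 .001 0 0 0; .11 -.003 .001 0 0 0'
python3 go.py 420 277 112 1.163
python3 - <<'E'
from h import *
b=cap("side")
u=w2px(b,(420,277,112));print(u)
save(b,"m2.png",(215,215,315,315),6)
E
```

```text
t: 2.45
position: [421.3, 276.6, 113.1]
tool_rot: [-0.903, 1.372, 0.905]
wrist_force: [0.8, 0.1, -0.1]
grip_width: 86.8
t 2.45 pos [421.3 276.6 113.1] yaw 1.164 shift [ 0.0011  0.0013 -0.0001] turn [0.03 0.16 0.05] j6 -0.81 w 86.8 F [ 0.8  0.1 -0.1]
[265.95346214 263.63111162]
```

View pics/m2.png

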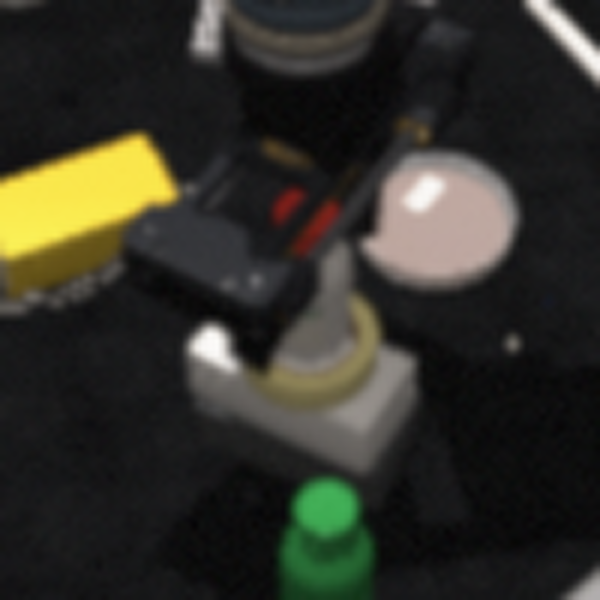

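The near finger stands in front of the bottle, on the camera side, and the bottle sits between the pads. Closing now.

```bash
python3 -m handwheel '.001 .001 0 0 0 0; .001 .001 0 0 0 0; .001 .001 0 0 0 0; .001 .001 0 0 0 0; .001 .001 0 0 0 0; .001 .001 0 0 0 0; .001 .001 0 0 0 0; .001 .001 0 0 0 0' 0.4 12; python3 -m handwheel '0 0 0 0 0 0;0 0 0 0 0 0;0 0 0 0 0 0;0 0 0 0 0 0;0 0 0 0 0 0' 0.2 12 
python3 -m handwheel '0 0 0 0 0 0;0 0 0 0 0 0;-.004 0 0 0 0 0;-.01 0 0 0 0 0;-.02 0 0 0 0 0;-.035 0 0 0 0 0;-.05 0 0 0 0 0;-.065 0 0 0 0 0;-.075 0 0 0 0 0;-.08 0 0 0 0 0;-.08 0 0 0 0 0' 
python3 go.py 640 -192 195 1.163
```

```text
t: 3.17
position: [419.9, 276.6, 111.5]
tool_rot: [-0.903, 1.374, 0.905]
wrist_force: [-0.3, 0.7, -0.3]
grip_width: 42.9
t: 3.58
position: [419.9, 276.6, 111.5]
tool_rot: [-0.903, 1.374, 0.905]
wrist_force: [0.1, 0.1, -0.7]
grip_width: 42.5
t: 4.5
position: [420.7, 276.9, 193.4]
tool_rot: [-0.903, 1.37, 0.904]
wrist_force: [0.6, -0.5, -1.4]
grip_width: 42.7
t 4.5 pos [420.7 276.9 193.4] yaw 1.163 shift [-0.0022 -0.3871 -0.3436] turn [0.02 0.25 0.14] j6 -0.81 w 42.7 F [ 0.6 -0.5 -1.4]
```

```bash
python3 -m handwheel '0 -.008 -.007 0 0 0; 0 -.024 -.021 0 0 0; 0 -.042 -.037 0 0 0; 0 -.06 -.053 0 0 0; 0 -.078 -.069 0 0 0; 0 -.096 -.085 0 0 0; 0 -.114 -.101 0 0 0; 0 -.132 -.117 0 0 0; 0 -.15 -.133 0 0 0; 0 -.168 -.149 0 0 0; 0 -.186 -.165 0 0 0; 0 -.204 -.181 0 0 0'
python3 -m handwheel '0 -.018 -.016 -2 0 0; 0 -.036 -.032 -5 0 0; 0 -.054 -.048 -8 0 0; 0 -.072 -.064 -11 0 0; 0 -.09 -.08 -14 0 0; 0 -.108 -.096 -17 0 0; 0 -.126 -.112 -20 0 0; 0 -.144 -.128 -22 0 0; 0 -.16 -.142 -24 0 0; 0 -.172 -.153 -25 0 0; 0 -.18 -.16 -25 0 0; 0 -.182 -.162 -25 0 0'
python3 go.py 640 -192 60 1.6
python3 - <<'E'
from h import *
a=cap("top");b=cap("side")
A=cv2.resize(a["img"][110:220,240:370],(0,0),fx=3.2,fy=3.2,interpolation=cv2.INTER_CUBIC)
B=cv2.resize(b["img"][70:230,170:300],(352*130//160,352),interpolation=cv2.INTER_CUBIC)
cv2.imwrite("pics/m3.png",np.hstack([A,B])[:,:,::-1])
print(w2px(b,(640,-192,168)),w2px(a,(640,-192,168)))
E
```

```text
t: 5.5
position: [535.0, 27.6, 190.1]
tool_rot: [-0.902, 1.376, 0.906]
wrist_force: [0.1, 0.8, -1.2]
grip_width: 43.0
t: 6.5
position: [638.2, -193.8, 189.6]
tool_rot: [-1.227, 1.196, 1.23]
wrist_force: [-0.4, 0.5, -2.0]
grip_width: 42.7
t 6.5 pos [ 638.2 -193.8  189.6] yaw 1.597 shift [ 0.1296 -0.0019  0.0015] turn [-0.17  0.09 -0.03] j6 -2.06 w 42.7 F [-0.4  0.5 -2. ]
[224.24184996 147.83783677] [308.8362112  147.48897509]
```

View pics/m3.png

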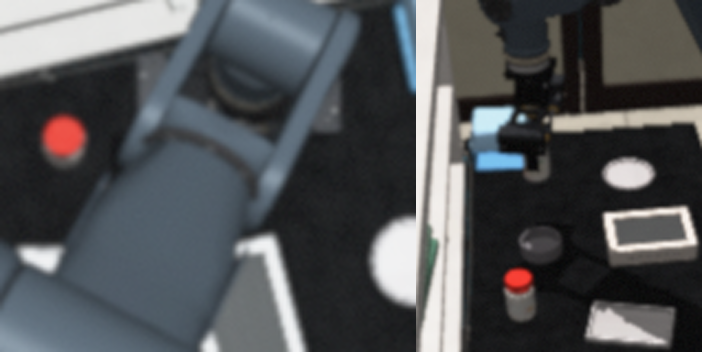

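The bottle is held upright over the cup and the arm is clear of the shelf. In the side crop the cup rim is centred at about (540,244), in line with the bottle. Lowering now: TCP at 30.5 means the bottle touches the floor.

```bash
python3 -m handwheel '.01 -.001 .001 0 0 0; .025 -.002 .001 0 0 0; .045 -.002 .001 0 0 0; .065 -.002 .001 0 0 0; .085 -.002 .001 0 0 0; .105 -.002 .001 0 0 0; .12 -.002 .001 0 0 0; .13 -.002 .001 0 0 0; .137 -.002 .001 0 0 0; .14 -.002 .001 0 0 0; .14 -.002 .001 0 0 0'
python3 go.py 640.5 -192 32 1.6
```

```text
t: 7.52
position: [640.2, -189.6, 50.5]
tool_rot: [-1.229, 1.194, 1.232]
wrist_force: [-0.6, 0.4, -0.7]
grip_width: 42.5
t 7.5167 pos [ 640.2 -189.6   50.5] yaw 1.6 shift [ 0.0185 -0.0003 -0.0024] turn [-0.    0.12 -0.  ] j6 -2.06 w 42.5 F [-0.6  0.4 -0.7]
```

```bash
python3 -m handwheel '.004 0 -.001 0 0 0; .009 0 -.002 0 0 0; .013 0 -.002 0 0 0; .016 0 -.002 0 0 0; .018 0 -.002 0 0 0; .019 0 -.002 0 0 0; .0195 0 -.002 0 0 0; .02 0 -.002 0 0 0; .02 0 -.002 0 0 0'
python3 go.py 640.5 -192 30.5 1.6
```

```text
t: 8.27
position: [640.5, -192.1, 30.9]
tool_rot: [-1.23, 1.194, 1.231]
wrist_force: [0.2, -0.3, -0.5]
grip_width: 42.5
t 8.2667 pos [ 640.5 -192.1   30.9] yaw 1.6 shift [ 0.0004 -0.      0.0001] turn [-0.03  0.09  0.04] j6 -2.06 w 42.5 F [ 0.2 -0.3 -0.5]
```

```bash
python3 -m handwheel '.0005 0 0 0 0 0; .0005 0 0 0 0 0; .0005 0 0 0 0 0; .0005 0 0 0 0 0; .0005 0 0 0 0 0; .0005 0 0 0 0 0; .0005 0 0 0 0 0; .0005 0 0 0 0 0' 0.95
python3 -m handwheel '-.01 0 0 0 0 0; -.03 0 0 0 0 0; -.055 0 0 0 0 0; -.08 0 0 0 0 0; -.105 0 0 0 0 0; -.13 0 0 0 0 0; -.145 0 0 0 0 0; -.15 0 0 0 0 0; -.15 0 0 0 0 0' 1
python3 go.py 420 277 180 1.163
```

```text
t: 8.93
position: [640.4, -192.1, 30.4]
tool_rot: [-1.229, 1.194, 1.231]
wrist_force: [-0.8, -1.4, -0.3]
grip_width: 81.2
t: 9.68
position: [641.3, -192.8, 182.8]
tool_rot: [-1.233, 1.192, 1.227]
wrist_force: [0.0, 0.6, 0.1]
grip_width: 86.8
t 9.6833 pos [ 641.3 -192.8  182.8] yaw 1.6 shift [0.0017 0.2077 0.4759] turn [25.02  0.03  0.25] j6 -2.06 w 86.8 F [0.  0.6 0.1]
```

```bash
python3 -m handwheel '0 .008 .018 2 0 0; 0 .02 .045 4 0 0; 0 .032 .075 7 0 0; 0 .045 .105 10 0 0; 0 .058 .135 13 0 0; 0 .071 .165 16 0 0; 0 .084 .193 19 0 0; 0 .095 .215 22 0 0; 0 .1 .23 24 0 0; 0 .1 .235 25 0 0; 0 .1 .235 25 0 0'
python3 - <<'E'
from h import *
import pickle
a=cap("top");b=cap("side")
pickle.dump((a,b),open("t2.pkl","wb"))
A=cv2.resize(a["img"][190:240,140:195],(0,0),fx=7,fy=7,interpolation=cv2.INTER_CUBIC)
B=cv2.resize(b["img"][235:320,225:310],(350,350),interpolation=cv2.INTER_CUBIC)
C=cv2.resize(b["img"][155:205,200:250],(350,350),interpolation=cv2.INTER_CUBIC)
D=cv2.resize(a["img"][130:180,275:330],(385,350),interpolation=cv2.INTER_CUBIC)
cv2.imwrite("pics/m4.png",np.hstack([np.vstack([A,D]),np.vstack([B,C])])[:590,:,::-1])
E
python3 go.py 420 277 180 1.163
```

```text
t: 10.6
position: [531.8, 41.4, 179.4]
tool_rot: [-0.903, 1.375, 0.909]
wrist_force: [0.4, 0.2, -0.3]
grip_width: 87.3
t 10.7 pos [533.1  39.7 179.8] yaw 1.164 shift [0.0003 0.1977 0.1732] turn [ 0.08  0.06 -0.09] j6 -1.3 w 86.8 F [-0.3 -0.3  0.6]
```

View pics/m4.png

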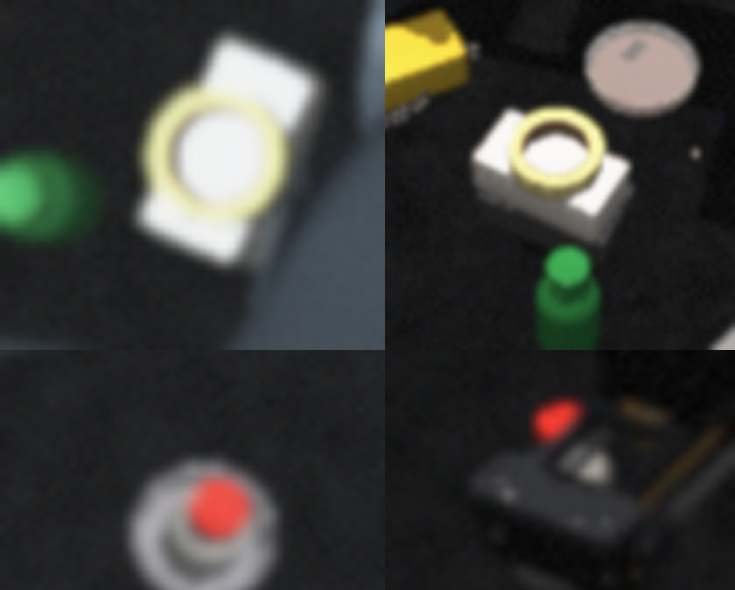

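The bottle stands in the cup and the tape is still flat on the carton. In the top crop the tape spans 141–288 × 83–226. Checking positions.

```bash
python3 - <<'E'
from h import *
import pickle
a,b=pickle.load(open("t2.pkl","rb"))
print("bottle",px2w(a,275+220.5/7-.5,130+157.5/7-.5,92))
print("tape top",px2w(a,140+215/7-.5,190+155/7-.5,85),"side",px2w(b,225+172/4.118-.5,235+146/4.118-.5,85))
cs=np.array([px2w(a,140+x/7-.5,190+y/7-.5,66)[:2] for x,y in((228,33),(321,80),(233,265),(136,217))]);print(cs.mean(0));d=cs[0]-cs[3]+cs[1]-cs[2];print(np.arctan2(d[1],d[0]))
E
python3 go.py 420 277 160 1.163
```

```text
bottle [ 640.70985082 -190.79229461   92.        ]
tape top [418.75181942 278.63645763  85.        ] side [418.95877106 278.38223376  85.        ]
[423.20544135 275.91948297]
-0.4130397722421031
t 10.7 pos [533.1  39.7 179.8] yaw 1.164 shift [0.0203 0.1977 0.1732] turn [ 0.08  0.06 -0.09] j6 -1.3 w 86.8 F [-0.3 -0.3  0.6]
```

```bash
python3 -m handwheel '.002 .012 .01 0 0 0; .01 .032 .028 0 0 0; .02 .055 .048 0 0 0; .03 .078 .068 0 0 0; .04 .1 .088 0 0 0; .045 .122 .107 0 0 0; .05 .144 .126 0 0 0; .05 .164 .144 0 0 0; .05 .182 .16 0 0 0; .05 .193 .17 0 0 0; .05 .1985 .174 0 0 0; .05 .1985 .174 0 0 0'
python3 go.py 419 278.5 73.5 1.16
```

```text
t: 11.7
position: [419.2, 279.0, 130.7]
tool_rot: [-0.904, 1.374, 0.907]
wrist_force: [0.4, 0.4, 0.4]
grip_width: 86.9
t 11.7 pos [419.2 279.  130.7] yaw 1.165 shift [ 0.0572 -0.     -0.0006] turn [ 0.29  0.06 -0.06] j6 -0.8 w 86.9 F [0.4 0.4 0.4]
```

```bash
python3 -m handwheel '.006 0 -.0005 0 0 0; .016 0 -.0005 0 0 0; .028 0 -.0005 0 0 0; .04 0 -.0005 0 0 0; .049 0 -.0005 0 0 0; .054 0 -.0005 0 0 0; .0565 0 -.0005 0 0 0; .057 0 -.0005 0 0 0; .057 0 -.0005 0 0 0; .057 0 -.0005 0 0 0'
python3 go.py 419 278.5 73.5 1.16
```

```text
t: 12.53
position: [420.6, 277.9, 74.4]
tool_rot: [-0.903, 1.373, 0.904]
wrist_force: [-0.5, -0.1, 0.2]
grip_width: 87.2
t 12.5333 pos [420.6 277.9  74.4] yaw 1.163 shift [ 0.0009  0.0017 -0.0001] turn [0.17 0.14 0.03] j6 -0.8 w 87.2 F [-0.5 -0.1  0.2]
```

```bash
python3 -m handwheel '.001 .001 0 0 0 0; .001 .0015 0 0 0 0; .001 .0015 0 0 0 0; .001 .0015 0 0 0 0; .001 .0015 0 0 0 0; .001 .0015 0 0 0 0; .001 .0015 0 0 0 0; .001 .0015 0 0 0 0' 0.7 12
python3 -m handwheel '0 0 0 0 0 0;0 0 0 0 0 0;0 0 0 0 0 0;0 0 0 0 0 0' 0.5 12
python3 go.py 517 -433 160 1.16
```

```text
t: 13.2
position: [418.8, 278.5, 73.2]
tool_rot: [-0.903, 1.373, 0.905]
wrist_force: [-0.9, 1.0, 3.1]
grip_width: 66.8
t: 13.53
position: [418.9, 278.5, 73.2]
tool_rot: [-0.903, 1.373, 0.905]
wrist_force: [-1.7, 1.0, 4.4]
grip_width: 66.5
t 13.5333 pos [418.9 278.5  73.2] yaw 1.163 shift [-0.088  -0.3722 -0.6142] turn [ 0.18  0.11 -0.01] j6 -0.8 w 66.5 F [-1.7  1.   4.4]
```

```bash
python3 -m handwheel '-.002 0 0 0 0 0; -.006 0 0 0 0 0; -.014 0 0 0 0 0; -.024 0 0 0 0 0; -.036 0 0 0 0 0; -.05 0 0 0 0 0; -.064 0 0 0 0 0; -.076 0 0 0 0 0; -.084 0 0 0 0 0; -.088 0 0 0 0 0;-.088 0 0 0 0 0' - 20
python3 go.py 517 -433 160 1.16
python3 - <<'E'
from h import *
b=cap("side")
B=cv2.resize(b["img"][185:325,215:355],(560,560),interpolation=cv2.INTER_CUBIC)
cv2.imwrite("pics/m5.png",B[:,:,::-1])
E
```

```text
t: 14.45
position: [419.4, 278.5, 162.2]
tool_rot: [-0.903, 1.371, 0.904]
wrist_force: [-0.3, -0.5, -0.7]
grip_width: 66.4
t 14.45 pos [419.4 278.5 162.2] yaw 1.163 shift [ 0.0007 -0.3717 -0.6145] turn [0.18 0.2  0.09] j6 -0.8 w 66.4 F [-0.3 -0.5 -0.7]
```

View pics/m5.png

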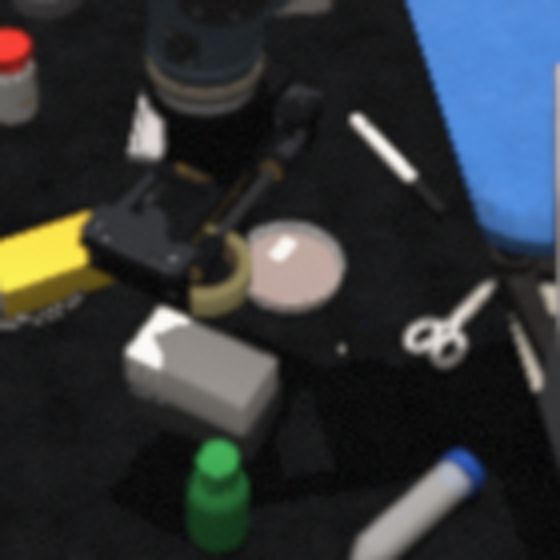

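The tape is held level in the jaws, with the carton undisturbed on the block (11 pictures viewed so far). Carrying it to the dish.

```bash
python3 -m handwheel '0 -.005 -.008 0 0 0; 0 -.013 -.022 0 0 0; 0 -.023 -.039 0 0 0; 0 -.034 -.056 0 0 0; 0 -.045 -.074 0 0 0; 0 -.056 -.092 0 0 0; 0 -.067 -.11 0 0 0; 0 -.078 -.128 0 0 0; 0 -.089 -.147 0 0 0; 0 -.1 -.165 0 0 0; 0 -.111 -.183 0 0 0; 0 -.122 -.202 0 0 0'
python3 -m handwheel '0 -.011 -.018 0 0 0; 0 -.022 -.036 0 0 0; 0 -.033 -.055 0 0 0; 0 -.044 -.073 0 0 0; 0 -.055 -.091 0 0 0; 0 -.066 -.109 0 0 0; 0 -.077 -.128 0 0 0; 0 -.088 -.146 0 0 0; 0 -.099 -.164 0 0 0; 0 -.11 -.182 0 0 0; 0 -.121 -.2 0 0 0; 0 -.132 -.218 0 0 0'
python3 -m handwheel '0 -.011 -.018 0 0 0; 0 -.022 -.036 0 0 0; 0 -.033 -.055 0 0 0; 0 -.044 -.073 0 0 0; 0 -.055 -.091 0 0 0; 0 -.066 -.109 0 0 0; 0 -.077 -.128 0 0 0; 0 -.087 -.144 0 0 0; 0 -.095 -.157 0 0 0; 0 -.1 -.165 0 0 0; 0 -.101 -.167 0 0 0; 0 -.101 -.167 0 0 0'
python3 go.py 517 -433 40 1.16
```

```text
t: 15.5
position: [450.0, 43.0, 159.9]
tool_rot: [-0.902, 1.375, 0.906]
wrist_force: [-0.5, -0.7, -0.6]
grip_width: 66.2
t: 16.5
position: [484.4, -209.2, 159.2]
tool_rot: [-0.901, 1.375, 0.906]
wrist_force: [0.1, -0.3, -0.9]
grip_width: 66.2
t: 17.5
position: [511.2, -401.5, 159.0]
tool_rot: [-0.901, 1.374, 0.906]
wrist_force: [0.1, -0.4, -0.7]
grip_width: 66.6
t 17.5 pos [ 511.2 -401.5  159. ] yaw 1.162 shift [ 0.1189 -0.018  -0.027 ] turn [ 0.13  0.15 -0.11] j6 -2.0 w 66.6 F [ 0.1 -0.4 -0.7]
```

```bash
python3 -m handwheel '0 -.005 -.008 0 0 0; 0 -.012 -.018 0 0 0; 0 -.017 -.025 0 0 0; .005 -.018 -.027 0 0 0; .015 -.018 -.027 0 0 0; .03 -.018 -.027 0 0 0; .05 -.018 -.027 0 0 0; .07 -.018 -.027 0 0 0; .09 -.018 -.027 0 0 0; .107 -.018 -.027 0 0 0; .115 -.018 -.027 0 0 0; .118 -.018 -.027 0 0 0'
python3 -m handwheel '.001 0 0 0 0 0;.001 0 0 0 0 0;.001 0 0 0 0 0;.001 0 0 0 0 0'
python3 go.py 517 -433.5 12 1.16
python3 - <<'E'
from h import *
a=cap("side"); print(w2px(a,(517,-433.5,20)))
save(a,"m6.png",(225,100,315,180),6)
E
```

```text
t: 18.5
position: [516.6, -431.0, 39.3]
tool_rot: [-0.899, 1.374, 0.909]
wrist_force: [-0.1, 0.4, -0.5]
grip_width: 66.3
t: 18.83
position: [518.5, -433.7, 42.2]
tool_rot: [-0.905, 1.373, 0.903]
wrist_force: [0.8, -0.3, -1.3]
grip_width: 66.0
t 18.8333 pos [ 518.5 -433.7   42.2] yaw 1.163 shift [ 0.0302  0.0015 -0.0004] turn [0.18 0.04 0.11] j6 -2.03 w 66.0 F [ 0.8 -0.3 -1.3]
[266.60443712 146.12170689]
```

View pics/m6.png

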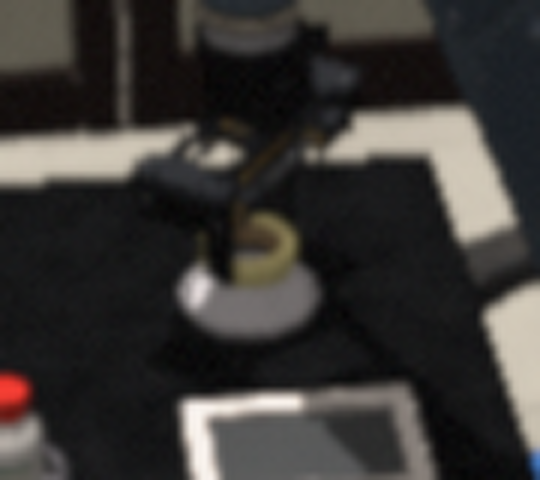

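The tape hangs level over the dish, which spans 176–322 in the crop and is laterally in line. Lowering.

```bash
python3 -m handwheel '.004 .001 0 0 0 0; .01 .001 0 0 0 0; .016 .001 0 0 0 0; .022 .001 0 0 0 0; .026 .001 0 0 0 0; .0285 .001 0 0 0 0; .0295 .001 0 0 0 0; .03 .001 0 0 0 0; .03 .001 0 0 0 0; .03 .001 0 0 0 0'
python3 go.py 517 -433.5 11.3 1.16
```

```text
t: 19.72
position: [516.5, -432.1, 11.3]
tool_rot: [-0.902, 1.374, 0.906]
wrist_force: [-2.4, 1.9, 4.8]
grip_width: 66.7
t 19.7167 pos [ 516.5 -432.1   11.3] yaw 1.163 shift [-0.     -0.001  -0.0011] turn [ 0.2   0.13 -0.1 ] j6 -2.03 w 66.7 F [-2.4  1.9  4.8]
```

```bash
python3 -m handwheel '0 0 0 0 0 0;0 0 0 0 0 0;0 0 0 0 0 0;0 0 0 0 0 0;0 0 0 0 0 0;0 0 0 0 0 0' 1
python3 -m handwheel '-.003 0 0 0 0 0; -.01 0 0 0 0 0; -.025 0 0 0 0 0; -.045 0 0 0 0 0; -.07 0 0 0 0 0; -.095 0 0 0 0 0; -.115 0 0 0 0 0; -.128 0 0 0 0 0; -.13 0 0 0 0 0; -.13 0 0 0 0 0'
python3 go.py 423 276 140 1.16
```

```text
t: 20.22
position: [517.1, -432.7, 10.7]
tool_rot: [-0.903, 1.373, 0.904]
wrist_force: [-0.1, -0.6, -0.3]
grip_width: 86.3
t: 21.05
position: [517.2, -433.2, 142.0]
tool_rot: [-0.905, 1.373, 0.903]
wrist_force: [0.4, 0.3, -0.1]
grip_width: 86.8
t 21.05 pos [ 517.2 -433.2  142. ] yaw 1.163 shift [0.0019 0.3676 0.6137] turn [0.18 0.05 0.1 ] j6 -2.03 w 86.8 F [ 0.4  0.3 -0.1]
```

```bash
python3 -m handwheel '0 .007 .012 0 0 0; 0 .02 .034 0 0 0; 0 .034 .057 0 0 0; 0 .048 .08 0 0 0; 0 .062 .103 0 0 0; 0 .076 .126 0 0 0; 0 .09 .15 0 0 0; 0 .104 .174 0 0 0; 0 .118 .197 0 0 0; 0 .132 .22 0 0 0; 0 .14 .234 0 0 0; 0 .142 .237 0 0 0'
python3 - <<'E'
from h import *
import pickle
a=cap("top");b=cap("side")
pickle.dump((a,b),open("t3.pkl","wb"))
A=cv2.resize(a["img"][190:240,140:200],(420,350),interpolation=cv2.INTER_CUBIC)
B=cv2.resize(b["img"][245:320,225:300],(350,350),interpolation=cv2.INTER_CUBIC)
C=cv2.resize(b["img"][125:170,240:300],(350,262),interpolation=cv2.INTER_CUBIC)[:240]
D=cv2.resize(a["img"][170:215,340:400],(420,315),interpolation=cv2.INTER_CUBIC)[:240]
cv2.imwrite("pics/m7.png",np.hstack([np.vstack([A,D]),np.vstack([B,C])])[:,:,::-1])
E
python3 go.py 423 276 140 1.16
```

```text
t: 22.05
position: [478.0, -155.2, 139.8]
tool_rot: [-0.9, 1.375, 0.912]
wrist_force: [-0.8, 1.1, -0.2]
grip_width: 87.4
t 22.15 pos [ 479.9 -158.1  140.4] yaw 1.165 shift [0.0016 0.2237 0.3764] turn [ 0.28  0.1  -0.13] j6 -1.71 w 87.2 F [ 0.3 -0.4  0.9]
```

View pics/m7.png

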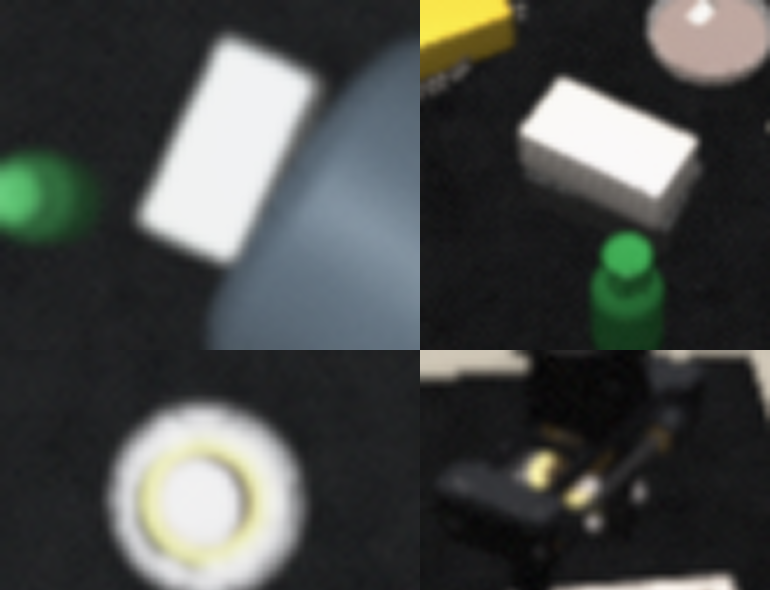

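The tape lies centred in the dish (outer edges 138–267 against dish 108–306 in the crop). The carton is unchanged. Next is the carton: jaws across its width, TCP 11 mm above its underside.

```bash
python3 -m handwheel '0 .007 .012 0 0 0; 0 .02 .034 0 0 0; 0 .036 .06 0 0 0; 0 .054 .09 0 0 0; 0 .072 .12 0 0 0; 0 .09 .151 0 0 0; 0 .108 .182 0 0 0; 0 .126 .212 0 0 0; 0 .144 .242 0 0 0; 0 .162 .272 0 0 0; 0 .18 .302 0 0 0; 0 .196 .33 0 0 0'
python3 -m handwheel '0 .015 .026 0 0 0; 0 .026 .042 0 0 0; 0 .0275 .046 0 0 0; 0 .0275 .046 0 0 0; 0 .0275 .046 0 0 0'
python3 go.py 423 276.5 41 1.16
```

```text
t: 23.15
position: [431.3, 223.3, 141.8]
tool_rot: [-0.902, 1.374, 0.904]
wrist_force: [0.9, 0.9, -0.1]
grip_width: 87.2
t: 23.57
position: [424.6, 274.2, 141.8]
tool_rot: [-0.903, 1.374, 0.904]
wrist_force: [0.1, -0.2, 0.3]
grip_width: 86.6
t 23.5667 pos [424.6 274.2 141.8] yaw 1.163 shift [0.1008 0.0024 0.0014] turn [ 0.17  0.06 -0.01] j6 -0.81 w 86.6 F [ 0.1 -0.2  0.3]
```

```bash
python3 -m handwheel '.008 .002 .001 0 0 0; .024 .002 .001 0 0 0; .042 .002 .001 0 0 0; .06 .002 .001 0 0 0; .076 .002 .001 0 0 0; .088 .002 .001 0 0 0; .096 .002 .001 0 0 0; .0995 .002 .001 0 0 0; .101 .002 .001 0 0 0; .101 .002 .001 0 0 0; .101 .002 .001 0 0 0'
python3 -m handwheel '0 0 0 0 0 0;0 0 0 0 0 0;0 0 0 0 0 0;0 0 0 0 0 0;0 0 0 0 0 0;0 0 0 0 0 0;0 0 0 0 0 0' 0.5 10
python3 -m handwheel '0 0 0 0 0 0;0 0 0 0 0 0;0 0 0 0 0 0;0 0 0 0 0 0' 0.35 15
python3 go.py 423 276.5 41 1.16
```

```text
t: 24.48
position: [423.5, 276.7, 41.5]
tool_rot: [-0.903, 1.373, 0.904]
wrist_force: [-0.3, 0.8, 0.1]
grip_width: 87.2
t: 25.07
position: [423.0, 276.7, 41.1]
tool_rot: [-0.903, 1.373, 0.905]
wrist_force: [-0.1, 1.7, 0.9]
grip_width: 50.3
t: 25.4
position: [423.0, 276.7, 41.1]
tool_rot: [-0.903, 1.374, 0.905]
wrist_force: [0.1, -0.9, 1.2]
grip_width: 49.8
t 25.4 pos [423.  276.7  41.1] yaw 1.163 shift [ 0.0001 -0.0001 -0.0002] turn [ 0.18  0.1  -0.01] j6 -0.81 w 49.8 F [ 0.1 -0.9  1.2]
```

```bash
python3 -m handwheel '-.002 0 0 0 0 0; -.006 0 0 0 0 0; -.014 0 0 0 0 0; -.024 0 0 0 0 0; -.036 0 0 0 0 0; -.05 0 0 0 0 0; -.064 0 0 0 0 0; -.076 0 0 0 0 0; -.084 0 0 0 0 0; -.085 0 0 0 0 0;-.085 0 0 0 0 0'
python3 go.py 455 -19 125 1.583
```

```text
t: 26.32
position: [423.3, 276.7, 126.9]
tool_rot: [-0.903, 1.372, 0.904]
wrist_force: [0.0, -0.2, -0.8]
grip_width: 50.2
t 26.3167 pos [423.3 276.7 126.9] yaw 1.163 shift [ 0.0013 -0.1463 -0.2589] turn [-24.05   0.15   0.1 ] j6 -0.81 w 50.2 F [ 0.  -0.2 -0.8]
```

```bash
python3 -m handwheel '0 -.005 -.008 0 0 0; 0 -.015 -.026 -2 0 0; 0 -.028 -.05 -4 0 0; 0 -.041 -.073 -7 0 0; 0 -.054 -.096 -10 0 0; 0 -.067 -.12 -13 0 0; 0 -.08 -.143 -16 0 0; 0 -.093 -.166 -19 0 0; 0 -.106 -.19 -21 0 0; 0 -.119 -.213 -23 0 0; 0 -.13 -.232 -24 .1 .1; 0 -.139 -.247 -24 .1 .1'
python3 -m handwheel '0 0 -.007 0 0 0;0 0 -.0135 0 0 0;0 0 -.0135 0 0 0;0 0 -.0135 0 0 0;0 0 -.0135 0 0 0'
python3 go.py 455 -19 125 1.583
python3 - <<'E'
from h import *
import pickle
a=cap("top");b=cap("side")
pickle.dump((a,b),open("t4.pkl","wb"))
g=lambda im:np.clip((im.astype(float)-8)*3.5,0,255).astype(np.uint8)
A=cv2.resize(a["img"][190:240,140:200],(420,350),interpolation=cv2.INTER_CUBIC)
B=cv2.resize(b["img"][245:320,225:300],(350,350),interpolation=cv2.INTER_CUBIC)
C=cv2.resize(b["img"][160:240,220:320],(350,280),interpolation=cv2.INTER_CUBIC)[:240]
D=cv2.resize(a["img"][170:230,200:305],(420,240),interpolation=cv2.INTER_CUBIC)[:240]
cv2.imwrite("pics/m8.png",np.hstack([np.vstack([g(A),D]),np.vstack([g(B),C])])[:,:,::-1])
E
```

```text
t: 27.32
position: [452.0, -7.6, 124.8]
tool_rot: [-1.215, 1.206, 1.219]
wrist_force: [0.5, 0.1, -0.8]
grip_width: 49.9
t: 27.73
position: [452.2, -17.9, 125.4]
tool_rot: [-1.216, 1.205, 1.22]
wrist_force: [-0.5, 0.3, -0.8]
grip_width: 50.0
t 27.7333 pos [452.2 -17.9 125.4] yaw 1.583 shift [ 0.0004 -0.0028 -0.0011] turn [-0.    0.05 -0.14] j6 -1.87 w 50.0 F [-0.5  0.3 -0.8]
```

View pics/m8.png

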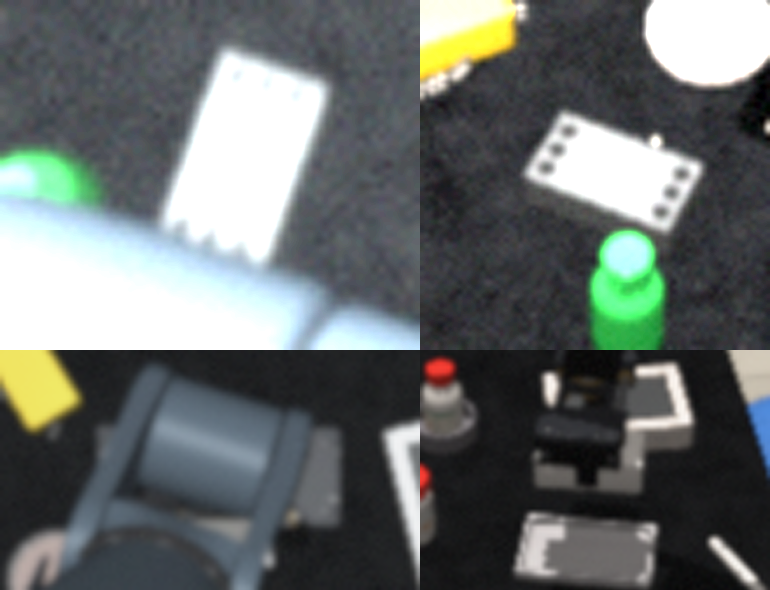

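The block is now visible and lies nearly parallel to where the carton was. In the enhanced side crop its corners are (560,110), (703,163), (668,232), (525,178). The carton is held level, and the tray in the side crop runs from (520,512) to (655,585).

```bash
python3 - <<'E'
from h import *
import pickle
a,b=pickle.load(open("t4.pkl","rb"))
cs=np.array([px2w(b,220+(x-420)/3.5-.5,160+(y-350)/3.5-.5,12)[:2] for x,y in((522,512),(658,521),(655,587),(515,576))]);print("tray",cs.round(1).tolist(),cs.mean(0))
cs=np.array([px2w(b,225+(x-420)*75/350-.5,245+y*75/350-.5,30)[:2] for x,y in((560,110),(703,163),(668,232),(525,178))]);print("block",cs.round(1).tolist(),cs.mean(0));d=cs[0]-cs[1]+cs[3]-cs[2];print(np.arctan2(-d[1],-d[0]))
cs=np.array([px2w(a,140+x/7-.5,190+y/7-.5,30)[:2] for x,y in((220,45),(331,80),(268,266),(158,232))]);print("blockT",cs.round(1).tolist(),cs.mean(0));d=cs[0]-cs[3]+cs[1]-cs[2];print(np.arctan2(d[1],d[0]))
# bright block mask
im=a["img"].astype(int); roi=im[190:240,140:200].sum(2); print(roi[5:40:2,20:50:2])
E
```

```text
tray [[531.5, -61.3], [390.0, -66.9], [383.3, 27.7], [522.6, 31.7]] [456.84156281 -17.18379437]
block [[462.1, 233.2], [363.9, 263.1], [379.9, 319.3], [475.5, 291.0]] [420.33362862 276.64143505]
2.8500230128301363
blockT [[478.9, 291.9], [462.2, 232.7], [364.9, 261.2], [380.7, 319.7]] [421.69932613 276.38400162]
-0.2802697109419965
[[ 99 102 104 106  99 107 112 109 110 104  98 106  91  99  92]
 [103 100 100 102 102 111 200 165 134 109 104 102 102  86  92]
 [ 99  97 101 105  91 158 264 246 251 205 161 124 110  90  87]
 [ 99 100  95  92 101 210 270 254 284 239 272 230 196 135  91]
 [ 97  97  93  95 129 267 313 310 295 269 284 236 275 186 103]
 [ 95 107 101 100 183 311 325 323 322 316 307 284 279 159 111]
 [ 99  97  86 106 238 324 322 324 323 325 319 317 259 122  94]
 [ 93  88  93 128 280 323 321 325 325 321 319 307 206 111 107]
 [ 98  91 102 184 310 321 319 326 323 319 320 286 156 109 102]
 [102  97 111 238 318 317 323 322 320 314 313 238 118 110 106]
 [101  98 153 289 320 320 319 322 317 315 300 191 107 105 103]
 [100 108 201 310 319 319 320 319 318 318 278 137 109 103 106]
 [102 127 249 304 312 319 318 317 314 310 233 110 101 102  93]
 [133 155 244 229 296 286 308 315 315 300 184 109 100  92  98]
 [192 183 193 209 256 228 292 278 300 265 137 104 101 100 109]
 [223 213 205 195 198 202 240 216 281 226 118 101  97 105 105]
 [245 240 232 222 212 204 195 189 219 166 116 105 102  92 105]
 [267 259 254 245 239 230 225 213 203 184 164 139 118 103 105]]
```

```bash
python3 -m handwheel '.008 -.0035 -.0005 0 0 0; .022 -.0035 -.0005 0 0 0; .04 -.0035 -.0005 0 0 0; .058 -.0035 -.0005 0 0 0; .074 -.0035 -.0005 0 0 0; .085 -.0035 -.0005 0 0 0; .092 -.0035 -.0005 0 0 0; .095 -.0035 -.0005 0 0 0; .095 -.0035 -.0005 0 0 0; .095 -.0035 -.0005 0 0 0'
python3 go.py 456 -18.5 15.1 1.583
```

```text
t: 28.67
position: [456.5, -19.1, 30.7]
tool_rot: [-1.217, 1.204, 1.219]
wrist_force: [0.0, 0.0, -0.6]
grip_width: 50.2
t 28.6667 pos [456.5 -19.1  30.7] yaw 1.582 shift [0.0156 0.0004 0.0006] turn [-0.03  0.01 -0.06] j6 -1.87 w 50.2 F [ 0.   0.  -0.6]
```

```bash
python3 -m handwheel '.003 0 .0005 0 0 0; .007 0 .0005 0 0 0; .011 0 .0005 0 0 0; .0135 0 .0005 0 0 0; .015 0 .0005 0 0 0; .0155 0 .0005 0 0 0; .0155 0 .0005 0 0 0; .0155 0 .0005 0 0 0'
python3 go.py 456 -18.5 15.1 1.583
```

```text
t: 29.33
position: [456.0, -18.7, 15.1]
tool_rot: [-1.216, 1.205, 1.219]
wrist_force: [0.5, -0.8, 0.6]
grip_width: 49.9
t 29.3333 pos [456.  -18.7  15.1] yaw 1.582 shift [0.     0.     0.0002] turn [-0.06  0.02 -0.09] j6 -1.87 w 49.9 F [ 0.5 -0.8  0.6]
```

```bash
python3 -m handwheel '0 0 0 0 0 0;0 0 0 0 0 0;0 0 0 0 0 0;0 0 0 0 0 0;0 0 0 0 0 0;0 0 0 0 0 0;0 0 0 0 0 0' 1
python3 -m handwheel '-.003 0 0 0 0 0; -.01 0 0 0 0 0; -.025 0 0 0 0 0; -.045 0 0 0 0 0; -.07 0 0 0 0 0; -.095 0 0 0 0 0; -.115 0 0 0 0 0; -.125 0 0 0 0 0; -.125 0 0 0 0 0; -.125 0 0 0 0 0'
python3 go.py 421 276.5 120 1.286
```

```text
t: 29.92
position: [456.2, -18.7, 15.1]
tool_rot: [-1.217, 1.205, 1.219]
wrist_force: [0.1, -0.3, -0.6]
grip_width: 84.7
t: 30.75
position: [456.5, -18.8, 140.9]
tool_rot: [-1.218, 1.204, 1.217]
wrist_force: [-1.1, -0.2, -0.9]
grip_width: 87.0
t 30.75 pos [456.5 -18.8 140.9] yaw 1.582 shift [0.0208 0.0322 0.2957] turn [ 1.696e+01 -1.000e-02  3.000e-02] j6 -1.87 w 87.0 F [-1.1 -0.2 -0.9]
```

```bash
python3 -m handwheel '0 .001 .01 1 0 0; 0 .004 .035 3 0 0; 0 .007 .063 5 0 0; 0 .01 .092 7 0 0; 0 .013 .12 9 0 0; 0 .016 .149 11 0 0; 0 .019 .178 13 0 0; 0 .022 .207 15 0 0; 0 .026 .235 16 0 0; 0 .029 .262 17 0 0; 0 .031 .284 17 0 0; 0 .032 .295 17 0 0'
python3 -m handwheel '0 0 0 0 0 0;0 0 0 0 0 0;0 0 0 0 0 0'
python3 - <<'E'
from h import *
import pickle
s=pickle.load(open("side0.pkl","rb"));t=pickle.load(open("top0.pkl","rb"))
for z in (60,70,80,88,95): print(z,px2w(s,230+256/6.5-.5,235+420/6.5-.5,z)[:2].round(1),px2w(t,130+103/9-.5,180+342/9-.5,z)[:2].round(1))
a=cap("top"); im=a["img"].astype(int); m=(im.min(2)>200).astype(np.uint8); n,l,st,ce=cv2.connectedComponentsWithStats(m)
for i in range(1,n):
    if st[i,4]>150 and 220<ce[i][0]<290 and ce[i][1]>170:
        c=np.argwhere(l==i)[:,::-1].astype(np.float32); r=cv2.minAreaRect(c); print(r,px2w(a,*r[0],40))
cv2.imwrite("t5.png",a["img"][:,:,::-1])
E
python3 go.py 421 276.5 120 1.286
```

```text
t: 31.75
position: [419.7, 277.8, 139.0]
tool_rot: [-0.997, 1.333, 1.0]
wrist_force: [0.2, -0.3, -0.0]
grip_width: 87.1
t: 32.0
position: [420.7, 274.7, 139.7]
tool_rot: [-0.995, 1.334, 0.997]
wrist_force: [-0.3, -0.5, 0.0]
grip_width: 86.7
60 [400.1 360.1] [396.  389.4]
70 [399.2 366.9] [395.7 386.2]
80 [398.3 373.7] [395.3 383.1]
88 [397.6 379.2] [395.1 380.6]
95 [397.  383.9] [394.9 378.4]
((255.5, 205.0), (34.0, 21.0), 90.0) [453.53117222 -17.92691141  40.        ]
((247.06687927246094, 330.9903564453125), (88.82251739501953, 83.33497619628906), 1.2730300426483154) [ 8.73689011 -0.89920212 40.        ]
t 32.05 pos [420.9 274.5 139.8] yaw 1.284 shift [0.0198 0.0004 0.0019] turn [-0.11 -0.07 -0.14] j6 -0.93 w 86.8 F [ 0.3  0.2 -0.1]
```

The green bottle is 88 mm tall at (396,380). The gripper body would overlap it with a central grasp, so I'll grip the block 14 mm off centre along its +x, away from the green bottle.

```bash
python3 go.py 434.4 272.6 60 1.286; python3 -m handwheel '0 -.006 0 0 0 0; 0 -.013 .002 0 0 0; .01 -.013 .002 0 0 0; .025 -.013 .002 0 0 0; .042 -.013 .002 0 0 0; .058 -.013 .002 0 0 0; .07 -.013 .002 0 0 0; .077 -.013 .002 0 0 0; .079 -.013 .002 0 0 0; .079 -.013 .002 0 0 0; .079 -.013 .002 0 0 0'
python3 go.py 434.4 272.6 12.5 1.286
```

```text
t 32.05 pos [420.9 274.5 139.8] yaw 1.284 shift [ 0.0798 -0.0137  0.0021] turn [-0.11 -0.07 -0.14] j6 -0.93 w 86.8 F [ 0.3  0.2 -0.1]
t: 32.97
position: [434.4, 274.1, 61.4]
tool_rot: [-0.996, 1.331, 0.997]
wrist_force: [-0.8, 0.7, -0.4]
grip_width: 87.2
t 32.9667 pos [434.4 274.1  61.4] yaw 1.285 shift [ 0.0489 -0.0005 -0.0015] turn [-0.05  0.01 -0.06] j6 -0.94 w 87.2 F [-0.8  0.7 -0.4]
```

```bash
python3 -m handwheel '.005 0 -.001 0 0 0; .014 0 -.001 0 0 0; .025 0 -.001 0 0 0; .035 0 -.001 0 0 0; .042 0 -.001 0 0 0; .047 0 -.001 0 0 0; .049 0 -.001 0 0 0; .049 0 -.001 0 0 0; .049 0 -.001 0 0 0'
python3 go.py 434.4 272.6 12 1.286
python3 -m handwheel '0 0 0 0 0 0;0 0 0 0 0 0;0 0 0 0 0 0;0 0 0 0 0 0;0 0 0 0 0 0;0 0 0 0 0 0;0 0 0 0 0 0' 0.55 15
python3 -m handwheel '0 0 0 0 0 0;0 0 0 0 0 0;0 0 0 0 0 0;0 0 0 0 0 0;0 0 0 0 0 0' 0.4 50
python3 go.py 466 -232 125 1.828
```

```text
t: 33.72
position: [433.6, 273.2, 12.1]
tool_rot: [-0.996, 1.332, 0.998]
wrist_force: [-0.2, -0.3, -0.1]
grip_width: 87.2
t 33.7167 pos [433.6 273.2  12.1] yaw 1.285 shift [ 0.0001 -0.0009 -0.0004] turn [-0.04 -0.01 -0.09] j6 -0.94 w 87.2 F [-0.2 -0.3 -0.1]
t: 34.3
position: [433.5, 273.0, 12.4]
tool_rot: [-0.996, 1.332, 0.998]
wrist_force: [-0.7, -1.4, 2.9]
grip_width: 55.7
t: 34.72
position: [433.5, 273.0, 12.3]
tool_rot: [-0.996, 1.332, 0.998]
wrist_force: [0.0, -2.8, 4.5]
grip_width: 55.5
t 34.7167 pos [433.5 273.   12.3] yaw 1.286 shift [-0.1127 -0.1731 -0.4755] turn [-31.08  -0.    -0.09] j6 -0.94 w 55.5 F [ 0.  -2.8  4.5]
```

```bash
python3 -m handwheel '-.002 0 0 0 0 0; -.006 0 0 0 0 0; -.014 0 0 0 0 0; -.024 0 0 0 0 0; -.036 0 0 0 0 0; -.05 0 0 0 0 0; -.065 0 0 0 0 0; -.08 0 0 0 0 0; -.095 0 0 0 0 0; -.108 0 0 0 0 0;-.112 0 0 0 0 0;-.112 0 0 0 0 0' - 55
python3 go.py 466 -232 125 1.828
python3 - <<'E'
from h import *
a=cap("top");b=cap("side")
g=lambda im:np.clip((im.astype(float)-8)*3,0,255).astype(np.uint8)
B=cv2.resize(b["img"][200:320,215:335],(450,450),interpolation=cv2.INTER_CUBIC)
D=cv2.resize(a["img"][180:230,230:285],(346,315),interpolation=cv2.INTER_CUBIC)
C=cv2.resize(b["img"][190:235,235:300],(346,240),interpolation=cv2.INTER_CUBIC)[:135]
cv2.imwrite("pics/m9.png",np.hstack([g(B),np.vstack([D,C])])[:,:,::-1])
E
```

```text
t: 35.72
position: [434.4, 273.6, 125.8]
tool_rot: [-0.996, 1.328, 0.996]
wrist_force: [0.2, 0.6, -4.7]
grip_width: 55.6
t 35.7167 pos [434.4 273.6 125.8] yaw 1.285 shift [ 0.     -0.1726 -0.4762] turn [-31.08   0.09   0.1 ] j6 -0.94 w 55.6 F [ 0.2  0.6 -4.7]
```

View pics/m9.png

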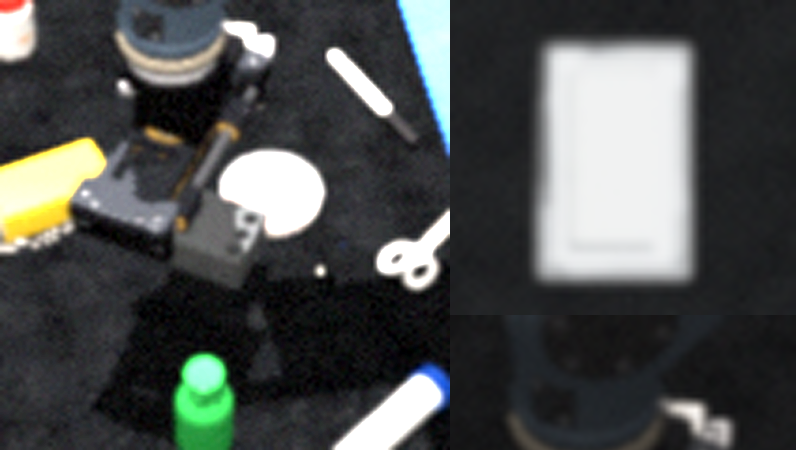

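The block is held level (weight about 5 N) and the carton lies in the tray. Carrying the block to the dry bath.

```bash
python3 -m handwheel '0 -.003 -.008 0 0 0; 0 -.009 -.024 0 0 0; 0 -.016 -.044 -1 0 0; 0 -.023 -.064 -2 0 0; 0 -.031 -.085 -4 0 0; 0 -.039 -.106 -6 0 0; 0 -.046 -.127 -8 0 0; 0 -.054 -.148 -10 0 0; 0 -.061 -.169 -12 0 0; 0 -.069 -.19 -14 0 0; 0 -.076 -.211 -16 0 0; 0 -.084 -.232 -18 0 0'
python3 go.py 466 -232 125 1.828
```

```text
t: 36.82
position: [447.9, 25.5, 123.3]
tool_rot: [-1.229, 1.197, 1.235]
wrist_force: [0.7, -0.3, -3.5]
grip_width: 55.7
t 36.8167 pos [447.9  25.5 123.3] yaw 1.601 shift [-0.0019 -0.0103 -0.2579] turn [-13.     0.07  -0.22] j6 -1.79 w 55.7 F [ 0.7 -0.3 -3.5]
```

```bash
python3 -m handwheel '0 -.001 -.021 -1 0 0; 0 -.002 -.042 -3 0 0; 0 -.003 -.064 -5 0 0; 0 -.004 -.086 -7 0 0; 0 -.005 -.108 -9 0 0; 0 -.006 -.13 -11 0 0; 0 -.007 -.152 -12 0 0; 0 -.008 -.174 -13 0 0; 0 -.009 -.196 -13 0 0; 0 -.01 -.216 -13 0 0; 0 -.01 -.232 -13 0 0; 0 -.01 -.24 -13 0 0'
python3 -m handwheel '0 0 0 0 0 0;0 0 0 0 0 0;0 0 0 0 0 0'
python3 go.py 466 -232 125 1.828
```

```text
t: 37.82
position: [465.6, -215.2, 123.1]
tool_rot: [-1.393, 1.08, 1.395]
wrist_force: [-0.0, -0.8, -3.3]
grip_width: 55.4
t: 38.07
position: [464.9, -211.3, 123.5]
tool_rot: [-1.392, 1.077, 1.399]
wrist_force: [-0.4, -0.1, -3.2]
grip_width: 55.5
t 38.0667 pos [ 464.9 -211.3  123.5] yaw 1.827 shift [-0.0015  0.0042 -0.0203] turn [-0.07  0.17 -0.16] j6 -2.47 w 55.5 F [-0.4 -0.1 -3.2]
```

```bash
python3 -m handwheel '0 .002 -.006 0 0 0; 0 .004 -.014 0 0 0; 0 .004 -.019 0 0 0; .006 .004 -.02 0 0 0; .016 .004 -.02 0 0 0; .028 .004 -.02 0 0 0; .04 .004 -.02 0 0 0; .05 .004 -.02 0 0 0; .058 .004 -.02 0 0 0; .061 .004 -.02 0 0 0; .061 .004 -.02 0 0 0; .061 .004 -.02 0 0 0'
python3 go.py 466 -232 38.5 1.828
python3 - <<'E'
from h import *
b=cap("side")
g=lambda im:np.clip((im.astype(float)-8)*2,0,255).astype(np.uint8)
B=cv2.resize(b["img"][140:205,235:315],(720,585),interpolation=cv2.INTER_CUBIC)
cv2.imwrite("pics/m10.png",g(B)[:,:,::-1])
E
```

```text
t: 39.07
position: [467.1, -233.1, 62.9]
tool_rot: [-1.394, 1.078, 1.396]
wrist_force: [0.0, 0.3, -4.2]
grip_width: 55.8
t 39.0667 pos [ 467.1 -233.1   62.9] yaw 1.826 shift [0.0244 0.0007 0.0013] turn [-0.09  0.04 -0.08] j6 -2.5 w 55.8 F [ 0.   0.3 -4.2]
```

View pics/m10.png

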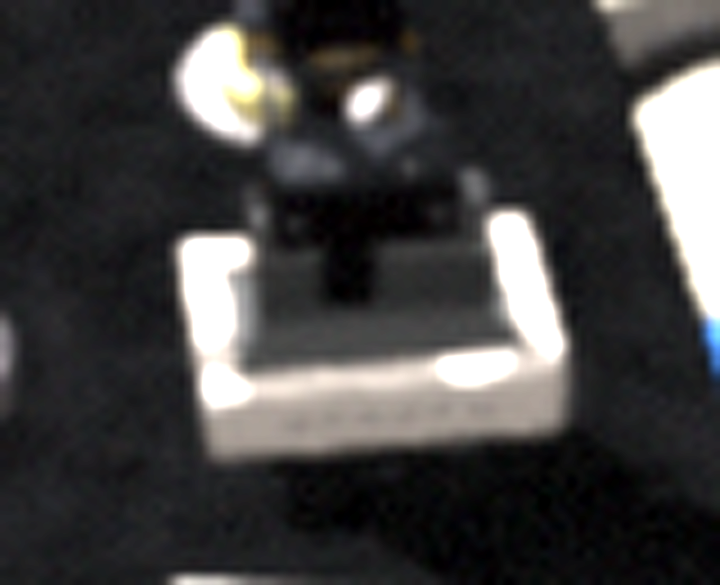

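The block hangs level and parallel over the recess, laterally centred. That was the 16th picture, so the remaining checks are numeric.

```bash
python3 -m handwheel '.003 0 .001 0 0 0; .008 0 .001 0 0 0; .013 0 .001 0 0 0; .017 0 .001 0 0 0; .02 0 .001 0 0 0; .022 0 .001 0 0 0; .0235 0 .001 0 0 0; .024 0 .001 0 0 0; .024 0 .001 0 0 0; .024 0 .001 0 0 0'
python3 go.py 466 -232 38.3 1.828
```

```text
t: 39.95
position: [466.8, -232.2, 39.1]
tool_rot: [-1.394, 1.078, 1.396]
wrist_force: [0.8, 1.2, -3.4]
grip_width: 55.8
t 39.95 pos [ 466.8 -232.2   39.1] yaw 1.826 shift [0.0008 0.0007 0.0003] turn [-0.09  0.03 -0.07] j6 -2.5 w 55.8 F [ 0.8  1.2 -3.4]
```

```bash
python3 -m handwheel '.0004 .0005 0 0 0 0; .0008 .0005 0 0 0 0; .0012 .0005 0 0 0 0; .0015 .0005 0 0 0 0; .0015 .0005 0 0 0 0; .0015 .0005 0 0 0 0'
python3 go.py 466 -232 38.3 1.828
```

```text
t: 40.45
position: [466.3, -232.3, 38.4]
tool_rot: [-1.395, 1.078, 1.396]
wrist_force: [-0.6, 0.9, 5.7]
grip_width: 55.6
t 40.45 pos [ 466.3 -232.3   38.4] yaw 1.827 shift [0.0001 0.0002 0.0004] turn [-0.08 -0.   -0.06] j6 -2.5 w 55.6 F [-0.6  0.9  5.7]
```

Floor contact: the wrist force went from −3.4 to +5.7 N. Releasing and retreating.

```bash
python3 -m handwheel '0 0 0 0 0 0;0 0 0 0 0 0;0 0 0 0 0 0;0 0 0 0 0 0;0 0 0 0 0 0;0 0 0 0 0 0;0 0 0 0 0 0' 1
python3 -m handwheel '-.003 0 0 0 0 0; -.01 0 0 0 0 0; -.025 0 0 0 0 0; -.045 0 0 0 0 0; -.07 0 0 0 0 0; -.095 0 0 0 0 0; -.115 0 0 0 0 0; -.125 0 0 0 0 0; -.125 0 0 0 0 0; -.125 0 0 0 0 0'
python3 go.py 430 150 160 1.6
```

```text
t: 41.03
position: [466.2, -232.2, 37.4]
tool_rot: [-1.394, 1.078, 1.396]
wrist_force: [0.1, 0.8, 0.4]
grip_width: 85.7
t: 41.87
position: [466.4, -232.2, 162.8]
tool_rot: [-1.395, 1.078, 1.396]
wrist_force: [-0.6, 0.4, -0.3]
grip_width: 87.0
t 41.8667 pos [ 466.4 -232.2  162.8] yaw 1.826 shift [ 0.0027 -0.0615  0.379 ] turn [ 1.297e+01 -1.000e-02 -5.000e-02] j6 -2.5 w 87.0 F [-0.6  0.4 -0.3]
```

Move the arm aside, then check all four places numerically.

```bash
python3 -m handwheel '0 -.002 .012 1 0 0; 0 -.006 .04 2 0 0; 0 -.011 .07 3 0 0; 0 -.016 .1 4 0 0; 0 -.021 .13 5 0 0; 0 -.026 .16 6 0 0; 0 -.031 .19 7 0 0; 0 -.036 .22 8 0 0; 0 -.041 .255 9 0 0; 0 -.047 .29 10 0 0; 0 -.053 .325 11 0 0; 0 -.058 .36 12 0 0'
python3 -m handwheel '0 0 .02 0 0 0; 0 0 .04 0 0 0; 0 0 .06 0 0 0;0 0 .06 0 0 0;0 0 .06 0 0 0'
python3 - <<'E'
from h import *
import pickle
a=cap("top");b=cap("side");t0=pickle.load(open("top0.pkl","rb"));pickle.dump((a,b),open("end.pkl","wb"))
def blob(c,f,box,zt,n):
    u0,v0,u1,v1=box; im=c["img"][v0:v1,u0:u1].astype(int); m=f(im).astype(np.uint8)
    k,l,st,ce=cv2.connectedComponentsWithStats(m)
    if k<2: print(n,"none");return
    i=1+st[1:,4].argmax(); p=ce[i]+[u0,v0]; r=cv2.minAreaRect(np.argwhere(l==i)[:,::-1].astype(np.float32))
    print(n,st[i,4],p.round(1),px2w(c,*p,zt)[:2].round(1),"rect",np.round(r[1],1),round(r[2],1))
red=lambda i:(i[:,:,0]-i[:,:,1]>60)
gray=lambda i:(i[:,:,0]+i[:,:,1]+i[:,:,2]>230)
blob(a,red,(290,140,320,170),92,"cap top");blob(b,red,(205,140,250,190),92,"cap side")
yel=lambda i:(i[:,:,0]-i[:,:,2]>30)
blob(a,yel,(340,170,400,215),23,"tape top");blob(b,yel,(240,120,300,170),23,"tape side")
blob(a,red,(245,140,275,165),78,"spare now");blob(t0,red,(245,140,275,165),78,"spare start")
pet=lambda i:(i[:,:,0]-i[:,:,1]>12)&(i[:,:,0]>100)
blob(b,pet,(260,225,315,270),16,"petri now");blob(pickle.load(open("side0.pkl","rb")),pet,(260,225,315,270),16,"petri start")
# recess: rows along bath, brightness sum
np.set_printoptions(linewidth=220)
print("bath");print(a["img"][180:236:2,294:340:2].astype(int).sum(2)//3)
print("tray");print(a["img"][184:228:2,240:274:2].astype(int).sum(2)//3)
E
python3 go.py 430 150 160 1.6
```

```text
t: 42.87
position: [430.0, 132.2, 161.1]
tool_rot: [-1.24, 1.191, 1.246]
wrist_force: [0.5, 0.4, -0.5]
grip_width: 87.4
t: 43.28
position: [427.5, 191.0, 161.3]
tool_rot: [-1.243, 1.19, 1.248]
wrist_force: [-0.0, -1.2, 0.0]
grip_width: 86.9
cap top 63 [305.8 152.1] [ 640.4 -190.2] rect [8. 8.] 90.0
cap side 58 [225.1 165.5] [ 640.4 -184.8] rect [7. 8.] 90.0
tape top 109 [368.1 191.6] [ 514.6 -427.5] rect [16.1 17. ] 63.4
tape side none
spare now 137 [259.4 152. ] [639.5 -27.3] rect [12.7 12. ] 45.0
spare start 135 [259.5 152. ] [639.5 -27.4] rect [12. 12.] 45.0
petri now 341 [286.9 252.3] [370.5 143.7] rect [18. 24.] 90.0
petri start 344 [286.9 252.3] [370.5 143.7] rect [18. 24.] 90.0
bath
[[ 32  37  32  31  33  32  34  32  37  36  34  30  27  28  29  29  29  29  34  31  30  32  29]
 [ 30  35  33  32  30  32  30  34  31  38  35  34  33  43  57  70  45  31  33  33  33  31  30]
 [ 32  33  33  32  34  31  33  32  36  47  63  94 117 161 192 195 102  34  35  33  33  33  30]
 [ 37  35  34  36  38  46  63  95 121 167 195 223 232 237 240 236 153  42  32  35  33  30  32]
 [ 36  45  68 104 123
[... 3263 characters left out ...]
7  47 149 219 235 239 241 241 241 241 241 241 240 225 122  33  31]
 [ 37  48 164 226 234 238 241 241 241 241 241 241 239 217 121  33  32]
 [ 31  50 165 227 234 238 241 241 241 241 241 240 239 215 120  35  33]
 [ 31  48 162 227 231 225 228 228 228 228 229 235 239 215 119  35  34]
 [ 31  48 163 227 236 234 234 233 232 232 233 236 236 207 115  34  31]
 [ 32  47 152 199 217 225 225 223 219 219 219 218 215 193 112  32  33]
 [ 30  34  85 111 116 123 122 120 119 119 122 120 120 114  66  28  31]
 [ 33  33  33  32  32  33  35  35  35  31  36  38  34  32  30  33  29]]
t 43.3833 pos [428.  190.  161.7] yaw 1.617 shift [ 0.0017 -0.0002 -0.04  ] turn [ 0.97 -0.02 -0.23] j6 -1.44 w 87.1 F [-0.7 -0.4  1. ]
```

```bash
python3 - <<'E'
from h import *
import pickle
a,b=pickle.load(open("end.pkl","rb"))
print("block expected px",w2px(a,(452.5,-235.7,56)),"wells mean px ~ (315.5,207) ->",px2w(a,315.5,207,56)[:2])
print(robot.get_obs()["t"], robot.close_job())
E
```

```text
block expected px [316.75519183 206.59247092] wells mean px ~ (315.5,207) -> [ 450.93390193 -231.26136639]
the job is handed in; nothing more can be done
43.3833 None
```

I took the pile apart from the top down, placed all four things and handed the job in at 43.4 s. The system gives no verdict, so what follows is from my own checks.

| Thing | Place | Last check |
|---|---|---|
| Bottle | Round cup | Cap within about 2 mm of the cup centre in the top view, and about 7 mm in the side view |
| Tape | Round dish | About 2 mm off centre in the picture taken after release |
| Carton | Metal tray | Inside the walls in the top view, released with the arm at (456, −19), about 1 mm from the measured tray centre |
| Block | Dry-bath recess | About 1 mm off centre from the arm's release point, and about 5 mm from its well positions in the picture |

- **Bystanders:** the spare bottle and the petri dish read the same as at the start, to within 0.1 mm.
- **At hand-in:** the gripper was open at z ≈ 160 mm, touching nothing.
- **Off-centre grasp:** I gripped the block about 13 mm off its centre so the gripper body would clear the green look-alike. The block was carried level and was set down level.

**Checks that disagreed or failed:**
- The last colour check of the tape found only part of the ring and read about 6 mm off centre. I trusted the picture, and both are within the 15 mm limit.
- The same check from the side found no tape at all.
- A brightness check could not separate the white carton from the bright tray.
- I did not measure tilt or underside height directly. They rest on the release heights, plus the floor contact felt for the tape and the block.

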